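# Open the hasped tool chest that a screwdriver keeps shut

### The job

The plywood tool chest on the bench is kept shut by a hasp, with a wooden-handled screwdriver stuck down through the staple in place of a padlock. Draw the screwdriver out and stand it in the tool pot, flip the hasp off its staple and swing it up level, well clear of the staple, while the lid is still shut, then raise the lid until it stands well open by itself, at about 60 degrees or more. Do not force the lid while the hasp is on, and leave the other things on the bench where they are.

Things in the scene. Friction and masses are not known exactly. Their poses are not given: they have to be found in the camera images.
- chest: Plywood tool chest fixed to the bench, 130 deep (x), 220 wide (y), 180 high with the lid shut (seam at 135). Origin: centre of its underside, on the bench; z is up; its front faces its own -x, at x = -65. It stands turned up to 0.3 rad. Staple and, above it, hasp are at the middle of the front (y = 0).
- staple_eye (a point): Where the screwdriver passes through the staple: a fixed, flat-lying U of 7 mm steel bar that sticks 39 out of the chest's front at height 98, 28 wide overall; its eye is open vertically, 14 wide (y), and ends 32 out. This point is 24 out from the front. Axes as the chest's.
- hasp (a joint): Angle of the hasp strap (dark steel, 40 wide, 3 thick, 79 long, slot 45 to 66 from its knuckle), rad: 0 = hanging on the front with the staple through its slot, 1.57 = straight out, 1.75 = its stop. Turns outward (chest -x) and up about an axis along the chest's y. Stiff hinge: stays where it is left; about 1 to 2 N at the pull loop moves it.
- hasp_hinge (a point): Middle of the hasp's knuckle, on the lid's front 6.5 out from the chest's front face and 150 above the bench with the lid shut; the hasp turns about the line through it along the chest's y. Rides with the lid and hasp.
- hasp_pull (a point): Middle of the pull loop, a rigid loop of 6 mm square bar, 40 wide (chest y) with flat parallel sides, on the strap's free end. At hasp = 0 it sticks level out below the staple, 71 above the bench, to 48 out from the front; this point 36 out, 84 from the hinge line. Pinch its two outer sides, hand tilted some 12 to 20 degrees to come from the front and above: upright, the lid is in its way.
- lid (a joint): Lid angle, rad: 0 = shut, 1.57 = upright, 1.6 = its stop. It turns about the chest's rear edge on stiff friction hinges that hold it wherever it is left; lifting it takes about 10 N at the handle. It cannot rise more than about 0.03 while the hasp is on the staple.
- lid_hinge (a point): Middle of the lid's hinge line (along the chest's y), at the chest's rear face, 135 above the bench.
- lid_handle (a point): Middle of the lid's handle: a round steel bar 12 in diameter and 130 long along the chest's y, its centre 40 above the lid top (220 above the bench when shut) and 45 behind the front edge, on two 10 mm posts 116 apart; 120 from the lid's hinge line. Axes are the lid's (those of the chest when shut).
- driver_wood: Wooden-handled screwdriver, 185 long, about 0.08 kg: handle 24 in diameter and 91 long, steel shank 6 in diameter. At the start it stands upright in the staple, handle up, resting on the staple bars with its shank hanging through staple and pull loop. Origin: beside the lower end of the handle; own +y runs from tip to handle end (up at the start).
- driver_grip (a point): On the axis of the screwdriver's handle, 60 above the handle's lower end and 32 below its upper end; about 139 from driver_tip.
- driver_tip (a point): On the shank's axis close to its tip, 80 below the handle's lower end, about 20 above the bench at the start; only the thin flat blade reaches some 13 further.
- tool_pot: Open, empty bare-metal tool pot standing on the bench, 80 in diameter, 115 high, wall 3, floor 4 thick, 0.8 kg. Origin: centre of its underside.
- glue_pot: Bystander: lidded dark grey glue pot, 70 in diameter and 79 high, with a knob on its lid. Origin: centre of its underside.
- vee_block: Bystander: steel V-block, 55 x 44 x 34. Origin: centre of its underside.
- masking_tape: Bystander: roll of masking tape lying flat, 66 in diameter, 24 high. Origin: centre of its underside.
- caliper: Bystander: vernier caliper lying flat, 200 long, 71 over the jaws, 14 high. Origin: centre of its underside.

How it is judged:
By the outcome, as a careful person would: the job done as asked, in the order asked, and still so for the second after the job is handed in, with the robot touching nothing.
It also fails if it takes over 64 s, if anything falls off the work surface, if the arm or the gripper's body presses on something with over 40 N, if the wrist force passes 120 N, or if a joint passes its speed limit or range.

### The arm

A 6-joint arm with a two-finger parallel gripper is mounted at the origin on a cart in front of the work surface, level with it; the furniture and walls round the work are solid. World frame = base frame: x ahead of the robot, y to its left, z up, the work surface at z = 0. Lengths are in m, angles in degrees, forces in N, time in s.
With the tool pointing down it reaches from about 0.3 to 0.75 m from the base axis. Payload 8.5 kg.
Tool frame: the origin (TCP) lies at the very end of the fingers, on their centre line; the grasp point (between the pads) lies 19 mm behind it; z points along the fingers, y is the line along which they close (so a half turn about z gives the same grasp; the last joint's range is limited). The gripper opens to 85 mm and grips with 20 to 120 N. Pads are 22 mm wide; open, the fingers measure 114 mm over their backs; the gripper's body (76 mm by 85 mm) begins 54 mm behind the grasp point. The pads swing forward as they close: fully open they stand 13 mm farther back than shut.
Start: joints at [56.992, 21.807, 74.336, -0, 83.858, -12.336], TCP at [0.194, 0.515, 0.231] pointing down, gripper open.
Joint ranges: [-178.18, 178.18], [-50.72, 133.34], [12.68, 142.11], [-81.47, 261.47], [9.98, 163.14], [-165.26, 165.26]. Speed limits (degrees/s): [136.94, 136.94, 180, 180, 180, 180].

### API

Orientations are given as a 3x3 rotation matrix whose columns are the frame's x, y, z axes.
In Python, from rig import observe, cams, ticket gives the robot as it stands.
- The arm moves only by the tool move_arm, never from a script. Its arguments are lists of equal length, an entry for each row: "jaw": the finger opening in cm, from 0 to 8.54; "dp": the shift along the tool's x, y, z in cm, a list of three; "turn": the turn, a rotation vector about the tool's x, y, z in rad, a list of three. In form: {"jaw": [jaw, ...], "dp": [[tx, ty, tz], ...], "turn": [[wx, wy, wz], ...]}. A call has 1 to 12 rows; each row shifts and turns the commanded pose from where the row before left it, along the tool's axes as they then stand; what a row does not reach is not made up. A row lasts 1/12 s, in which the tool goes at most 41.7 mm and 7.16 degrees, less where a joint would pass 70% of its speed; a pose out of reach is approached as far as the arm can. A call is refused whole if a number of a shift passes 4.17 or a number of a turn 0.125, either way. A call with a gripper value outside its range is refused whole. The fingers move at their own pace and stop on an object; "force" is the grip in N (left out, the last holds). Time passes only in rows, so rows that do not move let the fingers close. It gives the time, the measured TCP pose, the force, the opening and the grip force at its end, in the units of the state.
- observe(): the state, without advancing time (a new reading comes with each control period).
- cams.get_image(name): name is "scene" or "top"; returns (picture, depth): 420x560x3 uint8, red, green, blue; 420x560 float32, m along the optical axis (not along the pixel's ray), 0 where there is no reading.
- cams.calibration(name): a dict with "vertical_fov" (degrees; the focal length in pixels is half the picture's height over the tangent of half this angle, whatever the lens; pixels are square), "cx", "cy" (the principal point, pixels), "view" (4x4, takes a point from world to camera coordinates). Camera axes: x right, y up, looking along -z (the intrinsics and any distortion apply to the point x, -y, -z); pixel columns grow to the right and rows downward; lengths in m; the calibration is good to about 2 mm. A picture is of the moment at which its call begins. calibration takes no time and is no camera call.
- ticket.close_job(): hands the job in; it is judged then, once.
Trained networks look in the newest picture that a camera, given by its name, has taken for a name from the list of things; names that differ only in an ending like _2 or _b are one class to them, and where a whole thing is asked for, a point or a joint stands for the part that bears it (a point fixed in the world has none). Each returns a list of dicts, best first, with "p" (0 to 1); they miss things now and then, are a little off and sometimes report something else, mostly with a low value. They report only what shows in the picture. A call takes as long as a camera call.
- cams.spot_in(camera, query): "box" ([centre column, centre row, width, height] as shares, 0 to 1, of the picture: columns of its width, rows of its height, round what is visible of it).
- cams.outline_of(camera, query): "mask" (420x560 bool, what is visible of it) and "box" ([centre column, centre row, width, height] as shares, 0 to 1, of the picture: columns of its width, rows of its height, round what is visible of it).
- cams.mark_of(camera, query): "location" ([column, row] as shares, 0 to 1, of the picture: columns of its width, rows of its height: a listed point, or the origin of a listed thing).
The state is a dict: "time_s": time; "q": joint angles; "qvel": joint speeds; "joint_efforts": joint torques, N m; "position": TCP position; "tool_rot": TCP orientation; "ft_force": force on the tool from outside, world axes, zero at the start; "wrist_torque": the same for the moment, N m; "grip_width": finger opening in m; "gripper_force": force on a finger pad.
Only numpy, scipy, OpenCV 4.12 (cv2) and the standard library are available. Lean on these libraries where they do the work, as an engineer would, in place of code of your own. Each camera call takes 0.05 s, during which the arm holds its last target. There are 200 camera calls.

## Working session

There is one attempt and no reset: what is moved stays moved. The work goes in short steps, Python scripts to look and compute and a tool call to move; the robot and the scene stay as the last step left them, time stands still between calls to the robot, and variables do not carry over. Pictures are saved under pics/ and viewed, at most 10 in all, crops included, and the job is handed in when it is done.

Besides the shell and the picture viewer there is one more tool, called after "Call:" by a JSON object that holds its "op" and its "data", one argument or row to a line. move_arm: Moves the arm, as the interface text tells. Its arguments: {"type":"object","properties":{"jaw":{"type":"array","items":{"type":"number"}},"dp":{"type":"array","items":{"type":"array","items":{"type":"number"}}},"turn":{"type":"array","items":{"type":"array","items":{"type":"number"}}},"force":{"type":"number"}},"required":["jaw","dp","turn"]}

```bash
ls; mkdir -p pics; cat > h.py <<'E'
import numpy as np, cv2
from rig import observe, cams, ticket
def calib(n):
    c=cams.calibration(n); return c, 210/np.tan(np.radians(c['vertical_fov'])/2)
def deproj(n,col,row,d):
    c,f=calib(n); p=np.array([(col-c['cx'])/f*d, -(row-c['cy'])/f*d, -d,1.0])
    return (np.linalg.inv(c['view'])@p)[:3]
def proj(n,P):
    c,f=calib(n); q=c['view']@np.append(P,1); return np.array([c['cx']+f*q[0]/-q[2], c['cy']-f*q[1]/-q[2], -q[2]])
def cloud(n,D):
    c,f=calib(n); r,cc=np.mgrid[0:420,0:560]
    P=np.stack([(cc-c['cx'])/f*D,-(r-c['cy'])/f*D,-D,np.ones_like(D)],-1)
    return (P@np.linalg.inv(c['view']).T)[...,:3]
E
python3 - <<'E'
from h import *
for n in("scene","top"):
    c=cams.calibration(n); print({k:(v if k!='view' else np.round(v,3).tolist()) for k,v in c.items()})
    im,D=cams.get_image(n); cv2.imwrite(f"pics/{n}0.png",im[...,::-1]); np.save(f"{n}0.npy",D)
    print(D.min(),D.max())
    for q in["chest","staple_eye","hasp_hinge","hasp_pull","lid_hinge","lid_handle","driver_wood","driver_grip","driver_tip","tool_pot","glue_pot","vee_block","masking_tape","caliper"]:
        r=cams.mark_of(n,q)[:2]
        for a in r:
            u,v=a['location'][0]*560,a['location'][1]*420
            i,j=int(np.clip(v,0,419)),int(np.clip(u,0,559))
            print(n,q,round(a['p'],2),round(u,1),round(v,1),np.round(deproj(n,u,v,D[i,j]),3))
E
```

```text
pics
{'vertical_fov': 56.81726150624228, 'cx': 279.6956292660611, 'cy': 211.2812013836005, 'view': [[0.727, -0.687, -0.002, -0.386], [0.505, 0.533, 0.679, -0.417], [-0.465, -0.495, 0.734, -0.703], [0.0, 0.0, 0.0, 1.0]]}
0.0 2.2078826
scene chest 0.67 300.0 253.1 [ 0.542 -0.053  0.119]
scene chest 0.61 175.8 219.3 [0.43  0.291 0.035]
scene staple_eye 0.77 274.3 255.5 [ 0.505 -0.012  0.105]
scene hasp_hinge 0.77 281.3 232.5 [ 0.534 -0.003  0.153]
scene hasp_pull 0.74 273.1 263.3 [0.535 0.027 0.005]
scene hasp_pull 0.4 181.3 264.9 [ 0.369  0.186 -0.004]
scene lid_hinge 0.52 269.1 251.1 [0.535 0.041 0.042]
scene lid_handle 0.96 299.2 197.9 [ 0.585 -0.003  0.223]
scene driver_wood 0.73 281.4 234.5 [ 0.53  -0.008  0.153]
scene driver_wood 0.55 273.3 252.4 [ 0.505 -0.008  0.112]
scene driver_grip 0.73 276.5 236.5 [ 0.506 -0.018  0.175]
scene tool_pot 0.9 173.2 217.5 [0.425 0.29  0.046]
scene glue_pot 0.6 385.2 342.0 [ 0.543 -0.292  0.059]
scene glue_pot 0.52 367.4 273.1 [ 0.672 -0.155  0.019]
scene vee_block 0.78 368.6 274.3 [ 0.672 -0.159  0.019]
scene masking_tape 0.74 365.4 236.1 [ 0.755
[... 284 characters left out ...]
 2.1092315
top chest 0.35 223.0 289.5 [0.374 0.196 0.008]
top staple_eye 0.68 300.1 235.8 [0.511 0.002 0.187]
top staple_eye 0.55 355.1 180.0 [ 0.678 -0.152  0.018]
top hasp_hinge 0.51 300.9 229.4 [ 0.529 -0.001  0.154]
top hasp_pull 0.58 299.6 241.4 [0.5   0.001 0.152]
top lid_handle 0.87 302.8 207.7 [ 0.577 -0.003  0.182]
top driver_wood 0.45 296.0 239.8 [0.505 0.009 0.131]
top driver_grip 0.39 301.0 235.0 [ 0.513 -0.     0.185]
top tool_pot 0.76 173.6 263.8 [0.438 0.331 0.009]
top glue_pot 0.61 403.0 218.9 [ 0.571 -0.271  0.059]
top vee_block 0.72 354.8 180.0 [ 0.679 -0.152  0.017]
top masking_tape 0.55 321.9 142.7 [ 0.785 -0.061 -0.   ]
top caliper 0.63 224.7 291.9 [ 0.367  0.192 -0.001]
```

View pics/scene0.png

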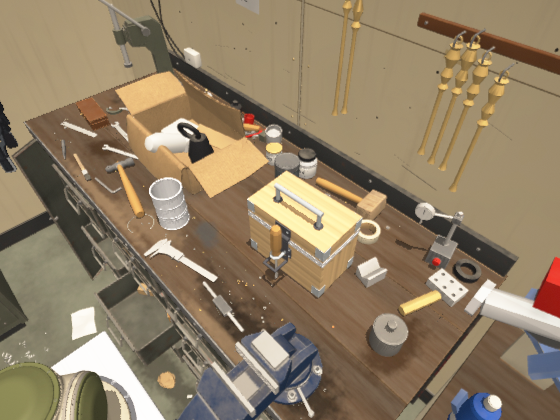

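View pics/top0.png

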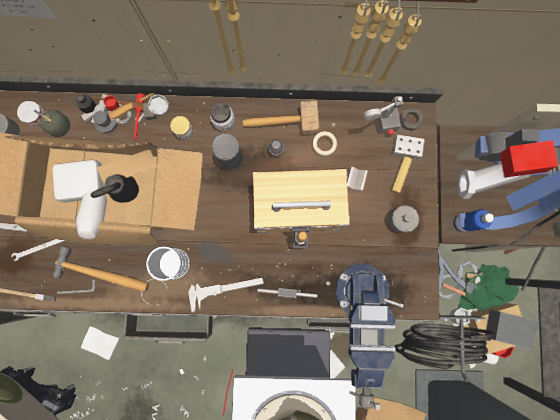

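```bash
python3 - <<'E'
from h import *
D={n:np.load(n+"0.npy") for n in("scene","top")}
C=np.concatenate([cloud(n,d)[d>0] for n,d in D.items()])
def near(lo,hi): return C[np.all((C>lo)&(C<hi),1)]
# lid top plane
L=near([.5,-.15,.172],[.72,.15,.188]); print('lid z',np.median(L[:,2]),len(L))
r=cv2.minAreaRect(L[:,:2].astype(np.float32)*1000); print(r)
# handle bar
H=near([.5,-.1,.2],[.7,.1,.235]); H=H[H[:,2]>.215]
m=H[:,:2].mean(0); u,s,v=np.linalg.svd(H[:,:2]-m,full_matrices=False); print('handle',H.mean(0),v[0],len(H), H.min(0),H.max(0))
for n,d in D.items():
    P=cloud(n,d)
    # driver handle
    ok=(d>0)&np.all((P>[.47,-.04,.12])&(P<[.525,.04,.22]),-1)
    q=P[ok]; print(n,'driver',len(q),q.min(0),q.max(0),np.median(q,0))
    t=q[q[:,2]>.18]; print(' top',len(t),t.mean(0) if len(t) else '')
    ok=(d>0)&np.all((P>[.3,.2,.09])&(P<[.55,.4,.13]),-1); q=P[ok]
    if len(q): print(n,'pot',len(q),cv2.minEnclosingCircle(q[:,:2].astype(np.float32)*1000), q[:,2].max())
E
```

```text
lid z 0.17944033355514732 9290
((584.126708984375, -0.23563385009765625), (167.8492431640625, 226.12017822265625), 3.672306776046753)
handle [ 0.58015903 -0.00130034  0.22368431] [ 0.05757077 -0.99834143] 632 [ 0.57102034 -0.06698544  0.21503961] [0.58936294 0.06626681 0.23112118]
scene driver 269 [ 0.49975525 -0.01928706  0.12102615] [0.52183651 0.00227266 0.18972505] [ 0.50645662 -0.01296136  0.16564086]
 top 86 [ 0.51082767 -0.00872675  0.18528836]
scene pot 813 ((476.9098205566406, 339.97064208984375), 79.15711212158203) 0.11774876513661559
top driver 108 [ 0.50064796 -0.01448896  0.13083967] [0.52493386 0.02001574 0.19144667] [ 5.11115442e-01 -1.17169282e-05  1.85450529e-01]
 top 79 [ 0.51227812 -0.00204625  0.18646266]
top pot 678 ((479.5606384277344, 338.955810546875), 79.90756225585938) 0.12134233494575253
```

The scene view shows the chest (px ~300,230) square to the robot, with the driver upright at (277,240). The pot is at (170,203), left of the chest and beside the cardboard box, and the vise is in front on the right. Next I'll measure the pot precisely and set up a move planner.

```bash
cat >> h.py <<'E'
from scipy.spatial.transform import Rotation as R
YAW=0.058
CH=np.array([.600,.0005,0.])
Rz=R.from_euler('z',YAW).as_matrix()
def c2w(p): return CH+Rz@np.array(p)
def tool(tilt=0,spin=0):
    # z down, y along chest y; tilt>0: fingers point down and toward chest (+x)
    M=np.array([[-1,0,0],[0,1,0],[0,0,-1.]])
    M=R.from_euler('z',spin,degrees=True).as_matrix()@R.from_euler('y',-tilt,degrees=True).as_matrix()@M
    return Rz@M
def plan(grasp,Rt,o=None):
    "total shift in present tool axes (cm) to put the grasp point there, and total turn"
    if o is None: o=observe()
    R0=np.array(o['tool_rot']); tcp=np.array(grasp)+.019*Rt[:,2]
    d=R0.T@(tcp-np.array(o['position']))*100
    w=R.from_matrix(R0.T@Rt).as_rotvec()
    print('tcp',np.round(tcp,4),'shift cm in present axes',np.round(d,2),'| in target axes',np.round(Rt.T@R0@d,2),'turn',np.round(w,3))
E
python3 - <<'E'
from h import *
o=observe(); print(o['time_s'],np.round(o['tool_rot'],3).tolist(),o['position'])
from scipy.optimize import least_squares
for n in("scene","top"):
    d=np.load(n+"0.npy");P=cloud(n,d)
    q=P[(d>0)&np.all((P>[.36,.26,.108])&(P<[.50,.40,.125]),-1)]
    f=least_squares(lambda p:np.hypot(q[:,0]-p[0],q[:,1]-p[1])-.0385,[.43,.32],loss='soft_l1',f_scale=.002)
    print(n,len(q),f.x,np.median(np.abs(f.fun)))
    s=P[(d>0)&np.all((P>[.36,.15,.0])&(P<[.56,.5,.5]),-1)]
    s=s[np.hypot(s[:,0]-f.x[0],s[:,1]-f.x[1])>.05]
    print('tall near', np.round(s[s[:,2]>.13][:5],3), s[:,2].max())
print(tool()[:,1],tool(18)[:,2])
plan(c2w([-.089,0,.27]),tool())
plan(c2w([-.089,0,.168]),tool())
E
```

```text
1.5 [[-0.936, 0.353, 0.0], [0.353, 0.936, -0.0], [-0.0, 0.0, -1.0]] [0.19416372 0.51457419 0.23132373]
scene 201 [0.44034497 0.32756701] 0.0010882444015693146
tall near [] 0.12526563782060707
top 211 [0.44082635 0.33227941] 0.001138868875349662
tall near [] 0.12006545851918315
[-0.05796749  0.99831847  0.        ] [ 0.30849737  0.01791294 -0.95105652]
tcp [ 0.5111 -0.0047  0.251 ] shift cm in present axes [-47.99 -37.39  -1.97] | in target axes [-28.64 -53.67  -1.97] turn [-0.     0.    -0.419]
tcp [ 0.5111 -0.0047  0.149 ] shift cm in present axes [-47.99 -37.39   8.23] | in target axes [-28.64 -53.67   8.23] turn [-0.     0.    -0.419]
```

Call:
{"op": "move_arm", "data": {
  "jaw": [8.5, 8.5, 8.5, 8.5, 8.5, 8.5, 8.5, 8.5, 8.5, 8.5, 8.5, 8.5],
  "dp": [
    [0, 0, -0.5],
    [0, 0, -0.5],
    [0, 0, -0.5],
    [0, 0, -0.5],
    [-1.43, -2.68, 0],
    [-1.43, -2.68, 0],
    [-1.43, -2.68, 0],
    [-1.43, -2.68, 0],
    [-1.43, -2.68, 0],
    [-1.43, -2.68, 0],
    [-1.43, -2.68, 0],
    [-1.43, -2.68, 0]
  ],
  "turn": [
    [0, 0, -0.105],
    [0, 0, -0.105],
    [0, 0, -0.105],
    [0, 0, -0.104],
    [0, 0, 0],
    [0, 0, 0],
    [0, 0, 0],
    [0, 0, 0],
    [0, 0, 0],
    [0, 0, 0],
    [0, 0, 0],
    [0, 0, 0]
  ],
  "force": 40
}}

```text
time_s: 2.5
position: [0.3213, 0.3059, 0.2515]
tool_rot: [[-0.998, -0.058, 0.0], [-0.058, 0.998, 0.0], [-0.0, 0.0, -1.0]]
ft_force: [0.5, 0.8, -0.2]
grip_width: 0.0851
gripper_force: 0.0
```

Call:
{"op": "move_arm", "data": {
  "jaw": [6, 6, 6, 6, 6, 6, 6, 6, 6, 6, 6, 6],
  "dp": [
    [-1.43, -2.68, 0],
    [-1.43, -2.68, 0],
    [-1.43, -2.68, 0],
    [-1.43, -2.68, 0],
    [-1.43, -2.68, 0],
    [-1.43, -2.68, 0],
    [-1.43, -2.68, 0],
    [-1.43, -2.68, 0],
    [-1.43, -2.68, 0],
    [-1.43, -2.68, 0],
    [-1.43, -2.68, 0],
    [-1.43, -2.68, 0]
  ],
  "turn": [
    [0, 0, 0],
    [0, 0, 0],
    [0, 0, 0],
    [0, 0, 0],
    [0, 0, 0],
    [0, 0, 0],
    [0, 0, 0],
    [0, 0, 0],
    [0, 0, 0],
    [0, 0, 0],
    [0, 0, 0],
    [0, 0, 0]
  ]
}}

```text
time_s: 3.5
position: [0.5114, -0.0054, 0.2514]
tool_rot: [[-0.998, -0.058, 0.0], [-0.058, 0.998, -0.0], [-0.0, -0.0, -1.0]]
ft_force: [0.2, -0.8, 0.1]
grip_width: 0.0604
gripper_force: 0.0
```

```bash
python3 - <<'E'
from h import *
plan(c2w([-.089,0,.168]),tool()); print(observe()['time_s'])
E
```

```text
tcp [ 0.5111 -0.0047  0.149 ] shift cm in present axes [ 0.02  0.07 10.24] | in target axes [ 0.02  0.07 10.24] turn [-0.  0. -0.]
3.5
```

Call:
{"op": "move_arm", "data": {
  "jaw": [6, 6, 6, 6, 6, 6, 1.5, 1.5, 1.5, 1.5, 1.5, 1.5],
  "dp": [
    [0, 0.05, 1.7],
    [0, 0, 1.7],
    [0, 0, 1.7],
    [0, 0, 1.7],
    [0, 0, 1.7],
    [0, 0, 1.7],
    [0, 0, 0],
    [0, 0, 0],
    [0, 0, 0],
    [0, 0, 0],
    [0, 0, 0],
    [0, 0, 0]
  ],
  "turn": [
    [0, 0, 0],
    [0, 0, 0],
    [0, 0, 0],
    [0, 0, 0],
    [0, 0, 0],
    [0, 0, 0],
    [0, 0, 0],
    [0, 0, 0],
    [0, 0, 0],
    [0, 0, 0],
    [0, 0, 0],
    [0, 0, 0]
  ],
  "force": 40
}}

```text
time_s: 4.5
position: [0.5113, -0.0035, 0.1504]
tool_rot: [[-0.998, -0.058, 0.002], [-0.058, 0.998, -0.001], [-0.002, -0.001, -1.0]]
ft_force: [-0.1, 0.1, 5.9]
grip_width: 0.0235
gripper_force: 40.9
```

Call:
{"op": "move_arm", "data": {
  "jaw": [1.5, 1.5, 1.5, 1.5, 1.5, 1.5, 1.5, 1.5, 1.5, 1.5, 1.5, 1.5],
  "dp": [
    [0, 0, -0.5],
    [0, 0, -1.2],
    [0, 0, -1.5],
    [0, 0, -1.5],
    [0, 0, -1.5],
    [0, 0, -1.5],
    [0, 0, -1.5],
    [0, 0, -1.5],
    [0, 0, -1.5],
    [0, 0, -1.3],
    [0, 0, -0.5],
    [0, 0, 0]
  ],
  "turn": [
    [0, 0, 0],
    [0, 0, 0],
    [0, 0, 0],
    [0, 0, 0],
    [0, 0, 0],
    [0, 0, 0],
    [0, 0, 0],
    [0, 0, 0],
    [0, 0, 0],
    [0, 0, 0],
    [0, 0, 0],
    [0, 0, 0]
  ]
}}

```text
time_s: 5.5
position: [0.511, -0.0034, 0.2903]
tool_rot: [[-0.998, -0.058, 0.002], [-0.058, 0.998, -0.0], [-0.002, -0.001, -1.0]]
ft_force: [-0.2, 0.4, -1.1]
grip_width: 0.0233
gripper_force: 40.2
```

```bash
python3 - <<'E'
from h import *
im,D=cams.get_image("scene"); cv2.imwrite("pics/s1.png",cv2.resize(im[60:340,120:440,::-1],None,fx=2,fy=2))
plan([.4406,.330,.305],tool()); plan([.4406,.330,.172],tool())
for q in("driver_tip","driver_grip"):
    for a in cams.mark_of("scene",q)[:1]:
        u,v=a['location'][0]*560,a['location'][1]*420; print(q,a['p'],u,v,deproj("scene",u,v,D[int(v),int(u)]))
E
```

```text
tcp [0.4406 0.33   0.286 ] shift cm in present axes [ 5.06 33.69  0.32] | in target axes [ 5.07 33.69  0.33] turn [-0.  0.  0.]
tcp [0.4406 0.33   0.153 ] shift cm in present axes [ 5.06 33.69 13.62] | in target axes [ 5.07 33.69 13.63] turn [-0.  0.  0.]
driver_tip 0.62 272.776 232.89 [0.53598698 0.02702801 0.12244929]
driver_grip 0.95 274.624 190.008 [ 0.50036962 -0.02082328  0.31429   ]
```

View pics/s1.png

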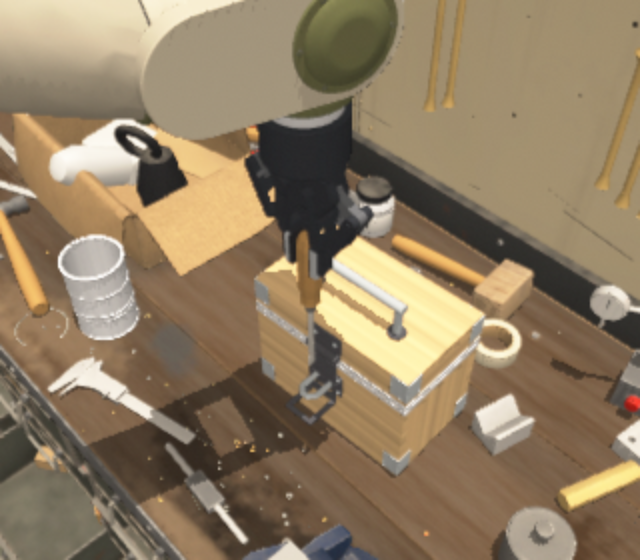

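The driver hangs upright in the gripper at (310,290 in the crop), with its tip above the staple. The pot is clear at (98,285). I'll carry it over.

Call:
{"op": "move_arm", "data": {
  "jaw": [1.5, 1.5, 1.5, 1.5, 1.5, 1.5, 1.5, 1.5, 1.5, 1.5, 1.5, 1.5],
  "dp": [
    [0.2, 1.4, 0],
    [0.45, 3.0, 0],
    [0.45, 3.0, 0],
    [0.45, 3.0, 0],
    [0.45, 3.0, 0],
    [0.45, 3.0, 0],
    [0.45, 3.0, 0],
    [0.45, 3.0, 0],
    [0.45, 3.0, 0],
    [0.45, 3.0, 0],
    [0.45, 3.0, 0],
    [0.36, 2.3, 0]
  ],
  "turn": [
    [0, 0, 0],
    [0, 0, 0],
    [0, 0, 0],
    [0, 0, 0],
    [0, 0, 0],
    [0, 0, 0],
    [0, 0, 0],
    [0, 0, 0],
    [0, 0, 0],
    [0, 0, 0],
    [0, 0, 0],
    [0, 0, 0]
  ]
}}

```text
time_s: 6.65
position: [0.4397, 0.332, 0.2883]
tool_rot: [[-0.998, -0.059, -0.002], [-0.059, 0.998, -0.0], [0.002, -0.0, -1.0]]
ft_force: [0.8, -0.6, -0.6]
grip_width: 0.0234
gripper_force: 40.2
```

Call:
{"op": "move_arm", "data": {
  "jaw": [1.5, 1.5, 1.5, 1.5, 1.5, 1.5, 1.5, 1.5, 1.5, 1.5, 1.5, 1.5],
  "dp": [
    [0, 0, 0],
    [0, 0, 0.8],
    [0, 0, 1.4],
    [0, 0, 1.4],
    [0, 0, 1.4],
    [0, 0, 1.4],
    [0, 0, 1.4],
    [0, 0, 1.4],
    [0, 0, 1.4],
    [0, 0, 1.4],
    [0, 0, 1.2],
    [0, 0, 0.6]
  ],
  "turn": [
    [0, 0, 0],
    [0, 0, 0],
    [0, 0, 0],
    [0, 0, 0],
    [0, 0, 0],
    [0, 0, 0],
    [0, 0, 0],
    [0, 0, 0],
    [0, 0, 0],
    [0, 0, 0],
    [0, 0, 0],
    [0, 0, 0]
  ]
}}

```text
time_s: 7.65
position: [0.4401, 0.3286, 0.149]
tool_rot: [[-0.998, -0.057, -0.003], [-0.057, 0.998, -0.002], [0.003, -0.002, -1.0]]
ft_force: [-0.2, -0.4, -0.4]
grip_width: 0.0233
gripper_force: 40.2
```

Call:
{"op": "move_arm", "data": {
  "jaw": [3, 4, 6, 8, 8.5, 8.5, 8.5, 8.5, 8.5, 8.5, 8.5, 8.5],
  "dp": [
    [0, 0, 0],
    [0, 0, 0],
    [0, 0, 0],
    [0, 0, 0],
    [0, 0, 0],
    [0, 0, 0],
    [0, 0, 0],
    [0, 0, -1],
    [0, 0, -3],
    [0, 0, -3],
    [0, 0, -3],
    [0, 0, -2]
  ],
  "turn": [
    [0, 0, 0],
    [0, 0, 0],
    [0, 0, 0],
    [0, 0, 0],
    [0, 0, 0],
    [0, 0, 0],
    [0, 0, 0],
    [0, 0, 0],
    [0, 0, 0],
    [0, 0, 0],
    [0, 0, 0],
    [0, 0, 0]
  ]
}}

```text
time_s: 8.65
position: [0.4409, 0.3303, 0.2752]
tool_rot: [[-0.998, -0.058, 0.004], [-0.058, 0.998, 0.002], [-0.004, 0.001, -1.0]]
ft_force: [0.0, -0.2, 0.5]
grip_width: 0.0852
gripper_force: 0.0
```

```bash
python3 - <<'E'
from h import *
im,D=cams.get_image("scene"); P=cloud("scene",D); np.save("s2.npy",D)
cv2.imwrite("pics/s2.png",cv2.resize(im[130:330,120:420,::-1],None,fx=2.6,fy=2.6))
for q in("hasp_pull","staple_eye","hasp_hinge"):
    for a in cams.mark_of("scene",q)[:1]:
        u,v=a['location'][0]*560,a['location'][1]*420; print(q,a['p'],round(u),round(v),deproj("scene",u,v,D[int(v),int(u)]))
for nm,p in dict(pull=[-.101,0,.071],eye=[-.089,0,.098],hinge=[-.0715,0,.15]).items(): print(nm,c2w(p),proj("scene",c2w(p)))
plan(c2w([-.101,0,.071]),tool(18))
t=tool(18); plan(c2w([-.101,0,.071])-.12*t[:,2],t)
E
```

```text
hasp_pull 0.72 270 263 [ 0.53387225  0.03599408 -0.00120129]
staple_eye 0.9 275 255 [0.52334443 0.00855924 0.07074194]
hasp_hinge 0.66 367 237 [ 0.75865467 -0.08678375  0.02165915]
pull [ 0.49916983 -0.00535472  0.071     ] [270.86668964 263.99849885   0.88019788]
eye [ 0.51114966 -0.00465911  0.098     ] [274.3865236  253.74939344   0.8662928 ]
hinge [ 0.52862023 -0.00364468  0.15      ] [279.71411535 234.5192651    0.83674652]
tcp [ 0.505  -0.005   0.0529] shift cm in present axes [ -4.47 -33.83  21.87] | in target axes [  2.49 -33.82  22.2 ] turn [ 0.    -0.314  0.   ]
tcp [ 0.468  -0.0072  0.1671] shift cm in present axes [ -0.77 -33.83  10.46] | in target axes [  2.49 -33.82  10.2 ] turn [ 0.    -0.314  0.   ]
```

View pics/s2.png

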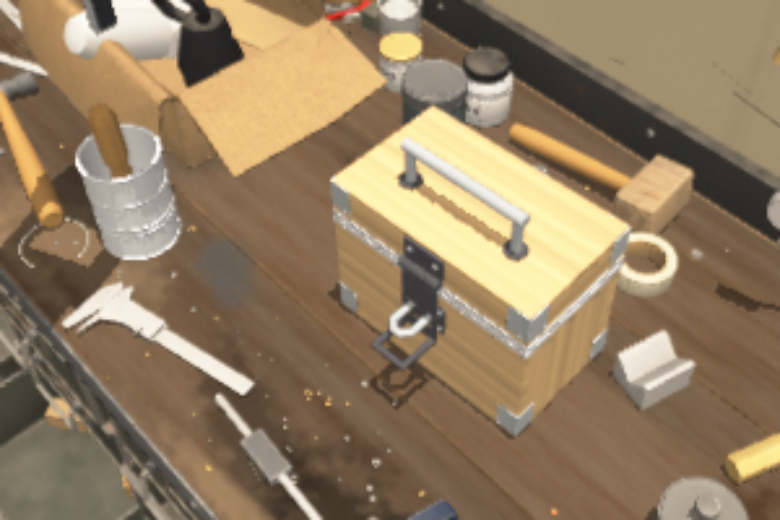

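The driver stands in the pot (110,140 in the crop). The hasp hangs at (420,280) with its loop at (405,338), and my model's projection agrees. I'll go to the pull loop.

Call:
{"op": "move_arm", "data": {
  "jaw": [8.5, 8.5, 8.5, 6.5, 6.5, 6.5, 6.5, 6.5, 6.5, 6.5, 6.5, 6.5],
  "dp": [
    [0, -2, 0],
    [0, -3, 0],
    [0, -3, 0],
    [0, -3, 0],
    [0, -3, 0],
    [0, -3, 0],
    [0, -3, 0],
    [0, -3, 0],
    [0, -3, 0],
    [0, -3, 0],
    [0, -3, 0],
    [0, -1.8, 0]
  ],
  "turn": [
    [0, -0.105, 0],
    [0, -0.105, 0],
    [0, -0.104, 0],
    [0, 0, 0],
    [0, 0, 0],
    [0, 0, 0],
    [0, 0, 0],
    [0, 0, 0],
    [0, 0, 0],
    [0, 0, 0],
    [0, 0, 0],
    [0, 0, 0]
  ]
}}

```text
time_s: 9.85
position: [0.4599, -0.0096, 0.2702]
tool_rot: [[-0.95, -0.056, 0.306], [-0.054, 0.998, 0.018], [-0.307, 0.0, -0.952]]
ft_force: [-0.6, 0.2, -0.6]
grip_width: 0.0653
gripper_force: 0.0
```

Call:
{"op": "move_arm", "data": {
  "jaw": [6.5, 6.5, 6.5, 6.5, 6.5, 6.5, 6.5],
  "dp": [
    [0.4, 0, 1.7],
    [0.4, 0, 1.7],
    [0.4, 0, 1.7],
    [0.4, 0, 1.7],
    [0.4, 0, 1.7],
    [0.5, 0, 1.7],
    [0, 0, 0]
  ],
  "turn": [
    [0, 0, 0],
    [0, 0, 0],
    [0, 0, 0],
    [0, 0, 0],
    [0, 0, 0],
    [0, 0, 0],
    [0, 0, 0]
  ]
}}

```text
time_s: 10.43
position: [0.466, -0.0062, 0.1629]
tool_rot: [[-0.952, -0.058, 0.301], [-0.055, 0.998, 0.02], [-0.302, 0.003, -0.953]]
ft_force: [-0.7, -0.2, -0.7]
grip_width: 0.0651
gripper_force: 0.0
```

```bash
python3 - <<'E'
from h import *
plan(c2w([-.101,0,.071]),tool(18))
E
```

```text
tcp [ 0.505  -0.005   0.0529] shift cm in present axes [-0.4  -0.14 11.66] | in target axes [-0.31 -0.11 11.66] turn [ 0.003 -0.008 -0.001]
```

Call:
{"op": "move_arm", "data": {
  "jaw": [6.5, 6.5, 6.5, 6.5, 6.5, 6.5, 6.5, 6.5, 6.5, 6.5],
  "dp": [
    [-0.2, -0.1, 1.2],
    [-0.15, 0, 1.6],
    [0, 0, 1.6],
    [0, 0, 1.6],
    [0, 0, 1.6],
    [0, 0, 1.6],
    [0, 0, 1.2],
    [0, 0, 0.9],
    [0, 0, 0.6],
    [0, 0, 0]
  ],
  "turn": [
    [0, -0.008, 0],
    [0, 0, 0],
    [0, 0, 0],
    [0, 0, 0],
    [0, 0, 0],
    [0, 0, 0],
    [0, 0, 0],
    [0, 0, 0],
    [0, 0, 0],
    [0, 0, 0]
  ]
}}

```text
time_s: 11.27
position: [0.5089, -0.0054, 0.0541]
tool_rot: [[-0.947, -0.058, 0.315], [-0.055, 0.998, 0.019], [-0.315, 0.001, -0.949]]
ft_force: [0.4, 0.0, -0.8]
grip_width: 0.0651
gripper_force: 0.0
```

Call:
{"op": "move_arm", "data": {
  "jaw": [3.5, 3.5, 3.5, 3.5, 3.5, 3.5],
  "dp": [
    [0, 0, 0],
    [0, 0, 0],
    [0, 0, 0],
    [0, 0, 0],
    [0, 0, 0],
    [0, 0, 0]
  ],
  "turn": [
    [0, 0, 0],
    [0, 0, 0],
    [0, 0, 0],
    [0, 0, 0],
    [0, 0, 0],
    [0, 0, 0]
  ],
  "force": 25
}}

```text
time_s: 11.77
position: [0.5087, -0.0042, 0.0556]
tool_rot: [[-0.947, -0.058, 0.316], [-0.054, 0.998, 0.02], [-0.317, 0.002, -0.948]]
ft_force: [-0.1, 9.5, 5.0]
grip_width: 0.0394
gripper_force: 24.9
```

```bash
python3 - <<'E'
from h import *
im,D=cams.get_image("scene"); 
cv2.imwrite("pics/s3.png",cv2.resize(im[150:310,180:400,::-1],None,fx=3.2,fy=3.2))
plan(c2w([-.101,0,.071]),tool(18))
R0=np.array(observe()['tool_rot']); a0=np.arctan2(29.5,79); prev=None
for th in np.radians(np.arange(0,96,7.5)):
    p=Rz@np.array([-.0715-.084*np.sin(th+a0)+.0,0,.150-.084*np.cos(th+a0)])
    if prev is not None: print(round(np.degrees(th),1),np.round(R0.T@(p-prev)*100,2))
    prev=p
E
```

```text
tcp [ 0.505  -0.005   0.0529] shift cm in present axes [ 0.44 -0.06  0.14] | in target axes [ 0.44 -0.06  0.14] turn [ 0.002  0.008 -0.001]
7.5 [ 0.81  0.   -0.75]
15.0 [ 0.7   0.   -0.84]
22.5 [ 0.59  0.   -0.93]
30.0 [ 0.46  0.   -1.  ]
37.5 [ 0.33  0.   -1.05]
45.0 [ 0.19  0.   -1.08]
52.5 [ 0.04  0.   -1.1 ]
60.0 [-0.1   0.   -1.09]
67.5 [-0.24  0.   -1.07]
75.0 [-0.38  0.   -1.03]
82.5 [-0.51  0.   -0.97]
90.0 [-0.63  0.   -0.9 ]
```

View pics/s3.png

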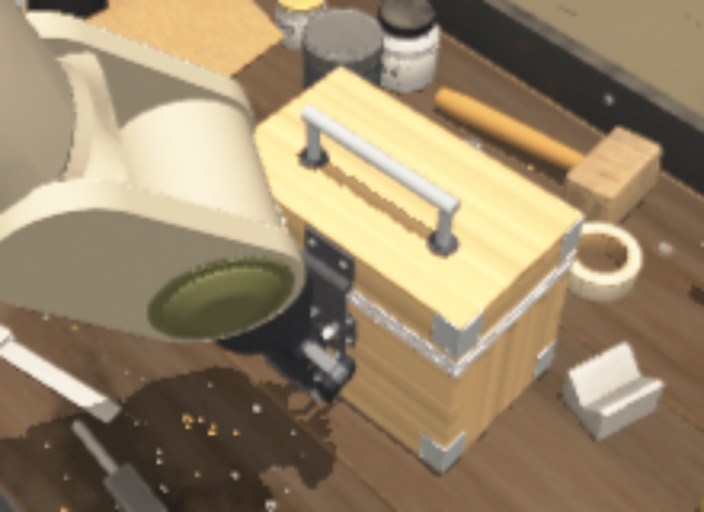

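Call:
{"op": "move_arm", "data": {
  "jaw": [3.5, 3.5, 3.5, 3.5, 3.5, 3.5, 3.5],
  "dp": [
    [0.81, 0, -0.72],
    [0.71, 0, -0.81],
    [0.6, 0, -0.9],
    [0.47, 0, -1.0],
    [0.34, 0, -1.05],
    [0.2, 0, -1.08],
    [0, 0, 0]
  ],
  "turn": [
    [0, 0, 0],
    [0, 0, 0],
    [0, 0, 0],
    [0, 0, 0],
    [0, 0, 0],
    [0, 0, 0],
    [0, 0, 0]
  ]
}}

```text
time_s: 12.4
position: [0.4604, -0.007, 0.0989]
tool_rot: [[-0.947, -0.059, 0.316], [-0.055, 0.998, 0.02], [-0.316, 0.002, -0.949]]
ft_force: [-0.1, 8.3, -0.4]
grip_width: 0.0392
gripper_force: 27.6
```

```bash
python3 - <<'E'
from h import *
o=observe(); g=np.array(o['position'])-.019*np.array(o['tool_rot'])[:,2]
c=Rz.T@(g-CH); print(c, 'rel hinge', -.0715-c[0], .15-c[2], np.hypot(-.0715-c[0],.15-c[2]),np.degrees(np.arctan2(-.0715-c[0],.15-c[2]))-20.5)
print(o['ft_force'])
im,D=cams.get_image("top");P=cloud("top",D)
cv2.imwrite("pics/t3.png",cv2.resize(im[170:290,220:380,::-1],None,fx=4,fy=4))
E
```

```text
[-0.14577267  0.00052841  0.11695564] rel hinge 0.07427267478211651 0.03304435615253473 0.08129181811735794 45.51543332184464
[-0.09680402  8.29512844 -0.35924657]
```

View pics/t3.png

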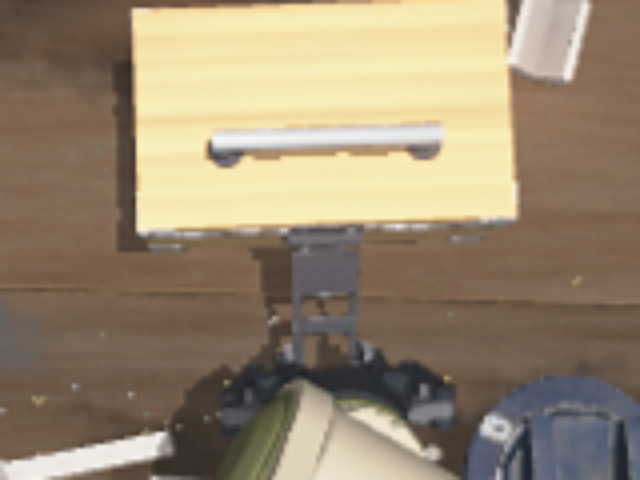

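The hasp strap at (325,280) is swinging outward in the fingers, and its slot has cleared the staple. I'll continue to level.

Call:
{"op": "move_arm", "data": {
  "jaw": [3.5, 3.5, 3.5, 3.5, 3.5, 3.5, 3.5, 3.5],
  "dp": [
    [0.06, 0, -1.07],
    [-0.08, 0, -1.07],
    [-0.22, 0, -1.05],
    [-0.36, 0, -1.02],
    [-0.49, 0, -0.97],
    [-0.6, 0, -0.9],
    [-0.2, 0, -0.25],
    [0, 0, 0]
  ],
  "turn": [
    [0, 0, 0],
    [0, 0, 0],
    [0, 0, 0],
    [0, 0, 0],
    [0, 0, 0],
    [0, 0, 0],
    [0, 0, 0],
    [0, 0, 0]
  ]
}}

```text
time_s: 13.12
position: [0.4584, -0.0071, 0.1641]
tool_rot: [[-0.948, -0.059, 0.314], [-0.055, 0.998, 0.021], [-0.315, 0.002, -0.949]]
ft_force: [-2.7, 5.3, -0.6]
grip_width: 0.0393
gripper_force: 26.4
```

```bash
python3 - <<'E'
from h import *
o=observe(); g=np.array(o['position'])-.019*np.array(o['tool_rot'])[:,2]
c=Rz.T@(g-CH); print(c, np.hypot(-.0715-c[0],.15-c[2]),np.degrees(np.arctan2(-.0715-c[0],.15-c[2]))-20.5)
im,D=cams.get_image("top");P=(cloud("top",D)-CH)@Rz
s=P[(D>0)&np.all((P>[-.14,-.019,.12])&(P<[-.07,.019,.2]),-1)]
print(len(s),np.polyfit(s[:,0],s[:,2],1))
for x in np.arange(-.14,-.07,.01):
    k=s[(s[:,0]>=x)&(s[:,0]<x+.01)]; print(round(x,3),len(k),np.median(k[:,2]) if len(k) else '')
L=P[(D>0)&np.all((P>[-.06,-.1,.16])&(P<[.06,.1,.2]),-1)]; print('lid slope',np.polyfit(L[:,0],L[:,2],1))
E
```

```text
[-0.14777441  0.00057285  0.18209771] 0.08275293944857195 92.32227442014334
330 [0.02684475 0.1535884 ]
-0.14 45 0.1491149254519879
-0.13 15 0.15003019850891675
-0.12 37 0.14940810498281776
-0.11 59 0.1504966046315399
-0.1 60 0.15040162771512833
-0.09 60 0.15085602343112126
-0.08 54 0.15250518620257825
-0.07 0 
lid slope [-0.00303168  0.18011123]
```

Call:
{"op": "move_arm", "data": {
  "jaw": [4.5, 6, 7.5, 7.5, 7.5, 7.5, 7.5, 7.5, 7.5, 7.5, 7.5, 7.5],
  "dp": [
    [0, 0, 0],
    [0, 0, 0],
    [0, 0, 0],
    [0, 0, 0],
    [0, 0, -0.8],
    [0, 0, -1.5],
    [0, 0, -2.5],
    [0, 0, -3],
    [0, 0, -3],
    [0, 0, -3],
    [0, 0, -1],
    [0, 0, 0]
  ],
  "turn": [
    [0, 0, 0],
    [0, 0, 0],
    [0, 0, 0],
    [0, 0, 0],
    [0, 0, 0],
    [0, 0, 0],
    [0, 0, 0],
    [0, 0, 0],
    [0, 0, 0],
    [0, 0, 0],
    [0, 0, 0],
    [0, 0, 0]
  ]
}}

```text
time_s: 14.17
position: [0.4129, -0.0114, 0.3072]
tool_rot: [[-0.945, -0.058, 0.321], [-0.056, 0.998, 0.016], [-0.322, -0.003, -0.947]]
ft_force: [-0.2, 1.1, 0.4]
grip_width: 0.0752
gripper_force: 0.0
```

```bash
python3 - <<'E'
from h import *
o=observe(); print(o['time_s'],np.round(o['q'],1))
im,D=cams.get_image("top");P=(cloud("top",D)-CH)@Rz
s=P[(D>0)&np.all((P>[-.14,-.019,.12])&(P<[-.07,.019,.2]),-1)]
print(len(s),np.polyfit(s[:,0],s[:,2],1) if len(s)>5 else '')
for sp in(90,-90):
    plan(c2w([-.02,0,.30]),tool(0,sp)); plan(c2w([-.02,0,.220]),tool(0,sp))
E
```

```text
14.1667 [ -23.5   -4.1   96.     8.7   71.3 -118.4]
329 [0.06438312 0.15689402]
tcp [ 0.58   -0.0007  0.281 ] shift cm in present axes [-15.11   0.1    7.63] | in target axes [ -0.09 -16.76   2.42] turn [-0.256  0.254 -1.556]
tcp [ 0.58   -0.0007  0.201 ] shift cm in present axes [-12.56   0.11  15.22] | in target axes [ -0.09 -16.76  10.42] turn [-0.256  0.254 -1.556]
tcp [ 0.58   -0.0007  0.281 ] shift cm in present axes [-15.11   0.1    7.63] | in target axes [ 0.09 16.76  2.42] turn [0.254 0.256 1.556]
tcp [ 0.58   -0.0007  0.201 ] shift cm in present axes [-12.56   0.11  15.22] | in target axes [ 0.09 16.76 10.42] turn [0.254 0.256 1.556]
```

Call:
{"op": "move_arm", "data": {
  "jaw": [5, 5, 5, 5, 5, 5, 5, 5, 5, 5, 5, 5],
  "dp": [
    [0, 0, 0],
    [0, 0, 0],
    [0, 0, 0],
    [0, 0, 0],
    [0, 0, 0],
    [0, 0, 0],
    [0, 0, 0],
    [0, 0, 0],
    [0, 0, 0],
    [0, 0, 0],
    [0, 0, 0],
    [0, 0, 0]
  ],
  "turn": [
    [0, 0.109, 0],
    [0, 0.109, 0],
    [0, 0.109, 0],
    [0, 0, 0.12],
    [0, 0, 0.12],
    [0, 0, 0.12],
    [0, 0, 0.12],
    [0, 0, 0.12],
    [0, 0, 0.12],
    [0, 0, 0.12],
    [0, 0, 0.12],
    [0, 0, 0.12]
  ]
}}

```text
time_s: 15.22
position: [0.4127, -0.011, 0.3026]
tool_rot: [[-0.517, 0.856, -0.008], [0.856, 0.517, 0.001], [0.005, -0.006, -1.0]]
ft_force: [0.9, -0.1, 0.0]
grip_width: 0.0498
gripper_force: 0.0
```

Call:
{"op": "move_arm", "data": {
  "jaw": [5, 5, 5, 5, 5, 5, 5, 5, 5, 5],
  "dp": [
    [0, 0, 0],
    [0, 0, 0],
    [0, 0, 0],
    [0, 0, 0],
    [0, 2.8, 0.5],
    [0, 2.8, 0.5],
    [0, 2.8, 0.5],
    [0, 2.8, 0.5],
    [0, 2.8, 0.4],
    [0, 0, 0]
  ],
  "turn": [
    [0, 0, 0.12],
    [0, 0, 0.12],
    [0, 0, 0.12],
    [0, 0, 0.12],
    [0, 0, 0],
    [0, 0, 0],
    [0, 0, 0],
    [0, 0, 0],
    [0, 0, 0],
    [0, 0, 0]
  ]
}}

```text
time_s: 16.05
position: [0.5553, -0.0013, 0.2753]
tool_rot: [[-0.069, 0.998, -0.01], [0.998, 0.069, 0.001], [0.002, -0.01, -1.0]]
ft_force: [-0.8, 0.1, -0.7]
grip_width: 0.0497
gripper_force: 0.0
```

```bash
python3 - <<'E'
from h import *
o=observe(); print(o['time_s'],np.round(o['q'],1))
plan(c2w([-.02,0,.220]),tool(0,-90))
E
```

```text
16.05 [-12.3  21.1  68.2  -0.1  91.3 -16.3]
tcp [ 0.58   -0.0007  0.201 ] shift cm in present axes [-0.12  2.55  7.4 ] | in target axes [-0.08  2.47  7.43] turn [-0.01  -0.002  0.011]
```

Call:
{"op": "move_arm", "data": {
  "jaw": [5, 5, 5, 5, 5, 5, 5, 5, 5, 5],
  "dp": [
    [0, 1.25, 0],
    [0, 1.25, 0],
    [0, 0, 0.5],
    [0, 0, 1.2],
    [0, 0, 1.5],
    [0, 0, 1.5],
    [0, 0, 1.3],
    [0, 0, 0.9],
    [0, 0, 0.5],
    [0, 0, 0]
  ],
  "turn": [
    [-0.01, 0, 0.011],
    [0, 0, 0],
    [0, 0, 0],
    [0, 0, 0],
    [0, 0, 0],
    [0, 0, 0],
    [0, 0, 0],
    [0, 0, 0],
    [0, 0, 0],
    [0, 0, 0]
  ]
}}

```text
time_s: 16.88
position: [0.577, 0.0002, 0.2041]
tool_rot: [[-0.058, 0.998, 0.003], [0.998, 0.058, 0.001], [0.001, 0.003, -1.0]]
ft_force: [0.1, 0.1, -0.2]
grip_width: 0.0499
gripper_force: 0.0
```

Call:
{"op": "move_arm", "data": {
  "jaw": [0.5, 0.5, 0.5, 0.5, 0.5, 0.5, 0.5],
  "dp": [
    [0, 0, 0],
    [0, 0, 0],
    [0, 0, 0],
    [0, 0, 0],
    [0, 0, 0],
    [0, 0, 0],
    [0, 0, 0]
  ],
  "turn": [
    [0, 0, 0],
    [0, 0, 0],
    [0, 0, 0],
    [0, 0, 0],
    [0, 0, 0],
    [0, 0, 0],
    [0, 0, 0]
  ],
  "force": 50
}}

```text
time_s: 17.47
position: [0.5824, 0.0003, 0.2066]
tool_rot: [[-0.058, 0.998, 0.018], [0.998, 0.058, 0.001], [-0.0, 0.018, -1.0]]
ft_force: [21.7, 2.8, -5.5]
grip_width: 0.0101
gripper_force: 48.7
```

```bash
python3 - <<'E'
from h import *
o=observe(); R0=np.array(o['tool_rot']); g=np.array(o['position'])-.019*R0[:,2]
c=Rz.T@(g-CH); print('grasp chest',c)
prev=None
for a in range(0,80,4):
    t=np.radians(135-a); p=Rz@np.array([.065+.1202*np.cos(t),0,.135+.1202*np.sin(t)])
    if prev is not None: print(a,np.round(R0.T@(p-prev)*100,2),np.round(CH+p,3))
    prev=p
E
```

```text
grasp chest [-0.01796085  0.000854    0.22562544]
4 [-0.    0.62 -0.56] [ 0.586 -0.     0.226]
8 [-0.    0.66 -0.52] [0.593 0.    0.231]
12 [-0.    0.7  -0.47] [0.6   0.    0.236]
16 [-0.    0.73 -0.42] [0.607 0.001 0.24 ]
20 [-0.    0.75 -0.37] [0.614 0.001 0.244]
24 [-0.    0.78 -0.31] [0.622 0.002 0.247]
28 [-0.    0.8  -0.26] [0.63  0.002 0.25 ]
32 [-0.    0.81 -0.2 ] [0.638 0.003 0.252]
36 [-0.    0.83 -0.15] [0.646 0.003 0.254]
40 [-0.    0.83 -0.09] [0.654 0.004 0.255]
44 [-0.    0.84 -0.03] [0.663 0.004 0.255]
48 [-0.    0.84  0.03] [0.671 0.005 0.255]
52 [-0.    0.83  0.09] [0.68  0.005 0.254]
56 [-0.    0.83  0.15] [0.688 0.006 0.253]
60 [-0.    0.81  0.2 ] [0.696 0.006 0.251]
64 [-0.    0.8   0.26] [0.704 0.007 0.249]
68 [-0.    0.78  0.31] [0.712 0.007 0.246]
72 [-0.    0.75  0.37] [0.719 0.007 0.242]
76 [0.   0.73 0.42] [0.727 0.008 0.238]
```

The opening reads 10 mm on a 12 mm bar, so the grip is high and off centre. I'll regrip lower and centred.

Call:
{"op": "move_arm", "data": {
  "jaw": [4, 4, 4, 4, 4, 4, 0.5, 0.5, 0.5, 0.5, 0.5, 0.5],
  "dp": [
    [0, 0, 0],
    [0, 0, 0],
    [0, 0, 0],
    [0, 0.4, 0.4],
    [0, 0, 0.4],
    [0, 0, 0],
    [0, 0, 0],
    [0, 0, 0],
    [0, 0, 0],
    [0, 0, 0],
    [0, 0, 0],
    [0, 0, 0]
  ],
  "turn": [
    [0, 0, 0],
    [0, 0, 0],
    [0, 0, 0],
    [0, 0, 0],
    [0, 0, 0],
    [0, 0, 0],
    [0, 0, 0],
    [0, 0, 0],
    [0, 0, 0],
    [0, 0, 0],
    [0, 0, 0],
    [0, 0, 0]
  ],
  "force": 50
}}

```text
time_s: 18.47
position: [0.5825, 0.0004, 0.1975]
tool_rot: [[-0.058, 0.998, 0.007], [0.998, 0.058, 0.0], [-0.0, 0.007, -1.0]]
ft_force: [5.5, -0.2, -1.5]
grip_width: 0.0104
gripper_force: 48.6
```

Call:
{"op": "move_arm", "data": {
  "jaw": [0.5, 0.5, 0.5, 0.5, 0.5, 0.5, 0.5, 0.5],
  "dp": [
    [0, 0.3, -0.28],
    [0, 0.5, -0.45],
    [0, 0.6, -0.5],
    [0, 0.68, -0.5],
    [0, 0.72, -0.45],
    [0, 0.75, -0.4],
    [0, 0.76, -0.35],
    [0, 0, 0]
  ],
  "turn": [
    [0, 0, 0],
    [0, 0, 0],
    [0, 0, 0],
    [0, 0, 0],
    [0, 0, 0],
    [0, 0, 0],
    [0, 0, 0],
    [0, 0, 0]
  ]
}}

```text
time_s: 19.13
position: [0.6239, 0.0031, 0.2269]
tool_rot: [[-0.058, 0.998, 0.0], [0.998, 0.058, 0.001], [0.001, 0.0, -1.0]]
ft_force: [-4.9, -0.1, -0.5]
grip_width: 0.01
gripper_force: 49.9
```

```bash
cat > lid.py <<'E'
from h import *
o=observe(); g=np.array(o['position'])-.019*np.array(o['tool_rot'])[:,2]
c=Rz.T@(g-CH); v=c-[.065,0,.135]; print(c,'r',np.hypot(v[0],v[2]),'lid by hand',135-np.degrees(np.arctan2(v[2],v[0])),o['ft_force'],np.round(o['q'],0))
for n in("top","scene"):
    im,D=cams.get_image(n);P=(cloud(n,D)-CH)@Rz
    s=P[(D>0)&np.all((P>[-.1,-.105,.14])&(P<[.2,.105,.36]),-1)]
    s=s[(np.abs(s[:,1])>.07)]
    r=np.hypot(s[:,0]-.065,s[:,2]-.135); s=s[r<.145]; 
    if len(s)>20:
        m=s.mean(0); w,V=np.linalg.eigh(np.cov((s-m)[:,[0,2]].T)); d=V[:,1]; print(n,len(s),'lid angle',np.degrees(np.arctan2(d[1],-d[0]))%180,np.sqrt(w))
cv2.imwrite(f"pics/l{o['time_s']:.1f}.png",cv2.resize(im[130:330,120:420,::-1],None,fx=2.6,fy=2.6))
E
python3 lid.py
```

```text
[0.02404134 0.00114668 0.24585352] r 0.11817831787111413 lid by hand 24.721510938945187 [-4.88181183 -0.13300177 -0.45764393] [-11.  30.  62.   0.  88. -14.]
top 744 lid angle 17.33210598998308 [0.00921403 0.04106349]
scene 1281 lid angle 11.740346177445954 [0.01097326 0.03976661]
```

Call:
{"op": "move_arm", "data": {
  "jaw": [0.5, 0.5, 0.5, 0.5, 0.5, 0.5, 0.5, 0.5, 0.5, 0.5, 0.5, 0.5],
  "dp": [
    [0, 0.8, -0.25],
    [0, 0.81, -0.2],
    [0, 0.83, -0.15],
    [0, 0.83, -0.09],
    [0, 0.84, -0.03],
    [0, 0.84, 0.03],
    [0, 0.83, 0.09],
    [0, 0.83, 0.15],
    [0, 0.81, 0.2],
    [0, 0.8, 0.26],
    [0, 0.78, 0.31],
    [0, 0, 0]
  ],
  "turn": [
    [0, 0, 0],
    [0, 0, 0],
    [0, 0, 0],
    [0, 0, 0],
    [0, 0, 0],
    [0, 0, 0],
    [0, 0, 0],
    [0, 0, 0],
    [0, 0, 0],
    [0, 0, 0],
    [0, 0, 0],
    [0, 0, 0]
  ]
}}

```text
time_s: 20.23
position: [0.7155, 0.0087, 0.225]
tool_rot: [[-0.059, 0.998, 0.007], [0.998, 0.059, 0.001], [0.0, 0.007, -1.0]]
ft_force: [2.2, 2.2, 1.0]
grip_width: 0.0098
gripper_force: 53.1
```

```bash
python3 lid.py; ls pics
```

```text
[0.11563435 0.00143504 0.24403062] r 0.1202144477767303 lid by hand 69.91038451312768 [2.18009319 2.24497673 1.01440353] [ -9.  40.  43.   0.  96. -12.]
top 547 lid angle 55.46203853759755 [0.01707724 0.03145009]
scene 1158 lid angle 71.46172162085546 [0.01260024 0.05330669]
l19.1.png
l20.2.png
s1.png
s2.png
s3.png
scene0.png
t3.png
top0.png
```

Call:
{"op": "move_arm", "data": {
  "jaw": [0.5, 0.5, 0.5, 2, 3, 3, 3, 3, 3, 3, 3, 3],
  "dp": [
    [0, 0.7, 0.35],
    [0, 0.5, 0.28],
    [0, 0, 0],
    [0, 0, 0],
    [0, 0, 0],
    [0, 0, 0],
    [0, 0, -0.5],
    [0, 0, -1.5],
    [0, 0, -2],
    [0, 0, -2.5],
    [0, 0, -2.5],
    [0, 0, -1]
  ],
  "turn": [
    [0, 0, 0],
    [0, 0, 0],
    [0, 0, 0],
    [0, 0, 0],
    [0, 0, 0],
    [0, 0, 0],
    [0, 0, 0],
    [0, 0, 0],
    [0, 0, 0],
    [0, 0, 0],
    [0, 0, 0],
    [0, 0, 0]
  ]
}}

```text
time_s: 21.33
position: [0.7261, 0.0086, 0.3224]
tool_rot: [[-0.058, 0.998, 0.011], [0.998, 0.058, -0.001], [-0.001, 0.011, -1.0]]
ft_force: [-0.8, 0.2, 0.4]
grip_width: 0.0301
gripper_force: 0.0
```

```bash
python3 lid.py; ls pics|grep ^l
```

```text
[0.12617792 0.00076772 0.34140696] r 0.2152825397268338 lid by hand 61.5095422540422 [-0.75663806  0.20155078  0.39329246] [ -9.  41.  26.   0. 113. -12.]
top 440 lid angle 156.63098221104815 [0.01211195 0.01422923]
scene 1300 lid angle 75.67850797038182 [0.01312728 0.05265213]
l19.1.png
l20.2.png
l21.3.png
```

Released; I'll move up a little more and check the final scene.

Call:
{"op": "move_arm", "data": {
  "jaw": [3, 3, 3, 3, 3, 3],
  "dp": [
    [0, 0, -1.5],
    [0, 0, -1.5],
    [0, 0, -1.5],
    [0, 0, -1],
    [0, 0, 0],
    [0, 0, 0]
  ],
  "turn": [
    [0, 0, 0],
    [0, 0, 0],
    [0, 0, 0],
    [0, 0, 0],
    [0, 0, 0],
    [0, 0, 0]
  ]
}}

```text
time_s: 21.93
position: [0.7259, 0.0087, 0.3717]
tool_rot: [[-0.058, 0.998, 0.004], [0.998, 0.058, 0.0], [0.0, 0.004, -1.0]]
ft_force: [-0.7, -0.8, -0.0]
grip_width: 0.0299
gripper_force: 0.0
```

```bash
python3 lid.py; cp pics/l21.9.png pics/fin.png || ls pics
```

```text
[0.12613462 0.00086098 0.39070953] r 0.26291596361494746 lid by hand 58.445794777739195 [-0.74250377 -0.82984916 -0.01440998] [ -9.  43.  14.   0. 123. -12.]
top 436 lid angle 35.22301117474342 [0.01292295 0.01490359]
scene 1295 lid angle 75.84208002714948 [0.01314856 0.0525564 ]
```

View pics/fin.png

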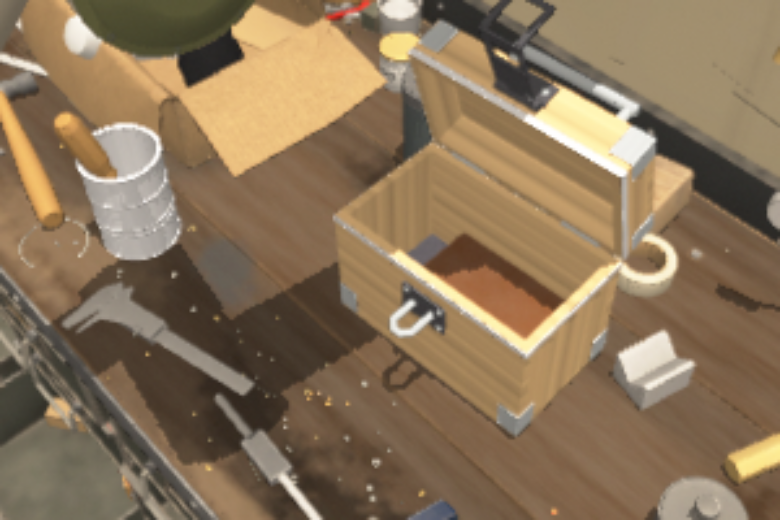

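The lid stands open at about 75° (540,100). The hasp is still swung out from the lid (515,60), the driver leans in the pot (85,140), and the caliper, tape, V-block and glue pot look where they were. I'll hand in.

```bash
python3 -c "
from rig import ticket
print(ticket.close_job())"
```

```text
the job is handed in; nothing more can be done
None
```

The job is handed in at about 22 s: the screwdriver stands (leaning) in the tool pot, the hasp was swung up to about level before the lid moved, the lid holds by itself at about 75°, and the bystanders look undisturbed.

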